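# Feed one brass seal blank into the marking nest

## Task

A brass seal blank is to be set up for stamping with the maker's mark. Press the plunger of the feeder that holds the brass blanks all the way down once and let it spring back up, so that a single blank comes out on the steel track, then push that blank along the track with your fingertips until it sits fully home against both faces of the V-stop. Only push it, do not pick it up; leave the steel blanks' feeder and the tools round about alone.

Things in the scene. Friction and masses are not known exactly. Their poses are not given: they have to be found in the camera images.
- fixture: blank-marking fixture fixed to the bench, set anywhere and turned: grey base plate 312 mm long (y), 152 mm deep (x from -86 to +66 mm), 20 mm thick. Origin on the table under the plate, at mid-length. Axis +y runs along the steel track towards the V-stop; -x points to the robot's side, where the track lies, in front of the feeders
- track (a point): on the track's centre line and top, at mid-length, 28 mm above the table (x = -51 mm from the fixture's origin; same axes). Blanks slide on it in a channel 40 mm wide, along y from -152 to +152 mm, both ends open: on the robot's side a rail only 4 mm high, on the far side the feeders' front faces
- v_stop: dark steel V-stop clamped on the track near its +y end (where varies), 12 mm high above the track; knurled brass clamp screw 39 mm beyond the nest, top 22 mm above the track. Axes as the fixture. The 60 degree V opens to -y, mouth 36 mm wide, its tips 3 mm on the -y side of the origin. Origin on the track surface, where the centre of a blank lies when it touches both faces of the V
- nest (a point): where the centre of the underside of a fully seated blank lies (the V-stop's origin, 28 mm above the table)
- feeder_brass: feeder holding brass blanks: blue magazine 35 mm square, top 35 mm above the track, stack visible through a front slot, rack-and-pinion plunger behind. The other feeder looks the same, 80 mm beside it, in either order. Origin: magazine axis, 20 mm above the table (its floor, level with the track, is 8 mm higher). Axes as the fixture; mouth in its front face at x = -17.6 mm
- feeder_steel: the other, identical feeder; holds grey steel blanks. Origin and axes as for feeder_brass
- brass_plunger (a joint): plunger of the brass feeder: 0 up, 0.037 m fully down (hard stop). Moves straight down against a spring, 3 to 10 N, and returns by itself. A pinion drives a blade under the stack forward equally, so only a full stroke puts the lowest blank out on the track, centre 34 to 44 mm before the magazine axis; the next drops when the plunger is up
- steel_plunger (a joint): plunger of the steel feeder, works the same
- brass_knob (a point): centre of the top of the brass feeder's black round knob, 24 mm in diameter, 8 mm thick, with a flat top 18 mm across; 45.5 mm behind (+x) the magazine axis; 95 mm above the table when up, 58 mm when down
- steel_knob (a point): the same point on the steel feeder's knob
- brass_0: lowest yellow brass seal blank in the brass feeder: round disc 28 mm across, 10 mm thick, 50 g, polished and slippery. Origin: centre of its underside
- brass_1: second yellow brass seal blank in the brass feeder: round disc 28 mm across, 10 mm thick, 50 g, polished and slippery. Origin: centre of its underside
- brass_2: top yellow brass seal blank in the brass feeder: round disc 28 mm across, 10 mm thick, 50 g, polished and slippery. Origin: centre of its underside
- steel_0: lowest grey steel seal blank in the steel feeder: round disc 28 mm across, 10 mm thick, 50 g, polished and slippery. Origin: centre of its underside
- steel_1: second grey steel seal blank in the steel feeder: round disc 28 mm across, 10 mm thick, 50 g, polished and slippery. Origin: centre of its underside
- steel_2: top grey steel seal blank in the steel feeder: round disc 28 mm across, 10 mm thick, 50 g, polished and slippery. Origin: centre of its underside
- hammer: hammer with wooden handle, about 240 mm, lying; bystander, loose. Origin: under its middle (axis x along the handle)
- pliers: red-handled flat pliers, 60 x 123 mm, 12 mm high; bystander, loose. Origin: under its middle
- marker: white and blue marker pen, 135 mm, lying; bystander, loose. Origin: under its middle
- tape: roll of white tape, 58 mm across, 24 mm high, lying flat; bystander, loose. Origin: under its middle
- mould: brown rubber mould block, 50 x 77 x 22 mm; bystander, loose. Origin: under its middle
- tweezers: steel tweezers, 136 mm, lying; bystander, loose. Origin: under its middle

How it is judged:
By the outcome, as a careful person would: the job done as asked, in the order asked, and still so for the second after the job is handed in, with the robot touching nothing.
It also fails if it takes over 48 s, if anything falls off the work surface, if the arm or the gripper's body presses on something with over 40 N, if the wrist force passes 120 N, or if a joint passes its speed limit or range.

## Robot

A 6-joint arm with a two-finger parallel gripper is mounted at the origin on a cart in front of the work surface, level with it; the furniture and walls round the work are solid. World frame = base frame: x ahead of the robot, y to its left, z up, the work surface at z = 0. Lengths are in mm, angles in rad, forces in N, time in s.
With the tool pointing down it reaches from about 350 to 875 mm from the base axis. Payload 4.2 kg.
Tool frame: the origin (TCP) lies midway between the tips of the shut fingers; the grasp point (between the pads) lies behind it (r.grip_point_offset is the z of the grasp point in the tool frame, in mm); z points along the fingers, y is the direction in which the jaws open and shut (so a half turn about z gives the same grasp; the last joint's range is limited). The gripper opens to 85 mm and grips with 20 to 120 N. Pads are 22 mm wide; open, the fingers measure 114 mm over their backs; the gripper's body (76 mm by 85 mm) begins 54 mm behind the grasp point. The pads swing forward as they close: fully open they stand 13 mm farther back than shut.
Start: joints at [1.466, 0.385, 0.008, 0, -1.194, -0.259], TCP at [222.36, 584.085, 231.312] pointing down, gripper open.
Joint ranges: [-3.14, 3.14], [-1.21, 2.06], [-1.07, 1.41], [-3.16, 2.05], [-2.99, -0.16], [-3.1, 3.1]. Speed limits (rad/s): [2.79, 2.79, 3.14, 3.14, 3.14, 3.14].

## Interface

Orientations are given as a 3x3 rotation matrix whose columns are the frame's x, y, z axes.
In Python, from bench import r gives the robot as it stands. The module is installed in compiled form; this text tells all that it offers.
- The arm moves only by the shell command python3 -m handwheel 'ROWS'. ROWS is text: rows parted by semicolons, each of 5 numbers parted by spaces: the shift along the tool's x, y, z in cm, then the turn about the tool's z in degrees, then the finger opening in cm, from 0 to 8.54. A call has 1 to 20 rows; each row shifts and turns the commanded pose from where the row before left it, along the tool's axes as they then stand; what a row does not reach is not made up. A row lasts 1/12 s, in which the tool goes at most 41.7 mm and 7.16 degrees, less where a joint would pass 70% of its speed; a pose out of reach is approached as far as the arm can. A call with a gripper value outside its range is refused whole. The fingers move at their own pace and stop on an object; the grip force is fixed at half the most. Time passes only in rows, so rows that do not move let the fingers close. It gives the time, the measured TCP pose, the force and the opening at its end, in the units of the state.
- r.get_state(): the state, without advancing time (a new reading comes with each control period).
- r.read_camera(name): name is "scene" or "top" or "wrist"; returns a dict with "pixels" (384x512x3 uint8, blue, green, red), "range_z" (384x512 float32, mm along the optical axis (not along the pixel's ray), 0 where there is no reading), "K" (3x3 intrinsics, pixels), "k1" (the pictures are not rectified: a ray, as slopes to the right and down, at radius r is drawn at 1 + k1 r^2 times it, then the intrinsics apply), "R" (3x3) and "t" (3): a world point X has camera coordinates R X + t. Camera axes: x right, y down, z forward; pixel columns grow to the right and rows downward; lengths in mm; the calibration is good to about 2 mm. A picture is of the moment at which its call begins.
- r.finish_job(): hands the job in, once; it reports no verdict.
The state is a dict: "time_s": time; "joints": joint angles; "qd": joint speeds; "joint_efforts": joint torques, N m; "tool_pos": TCP position; "tool_rot": TCP orientation; "wrist_force": force on the tool from outside, world axes, zero at the start; "moment": the same for the moment, N m; "gripper_width": finger opening in mm.
Only numpy, scipy, OpenCV 4.12 (cv2) and the standard library are available. Lean on these libraries where they do the work, as an engineer would, in place of code of your own. Each camera call takes 0.05 s, during which the arm holds its last target.

## Working session

There is one attempt and no reset: what is moved stays moved. The work goes in short steps, Python scripts to look and compute and a shell command to move; the robot and the scene stay as the last step left them, time stands still between calls to the robot, and variables do not carry over. Pictures are saved under pics/ and viewed, and the job is handed in when it is done.

```bash
mkdir -p pics
cat > h.py <<'E'
import numpy as np, cv2
from bench import r
def snap(n,f):
    c=r.read_camera(n); cv2.imwrite('pics/'+f,c['pixels']); np.savez('pics/'+f[:-4]+'.npz',**{k:np.array(v) for k,v in c.items()}); return c
def load(f): return dict(np.load('pics/'+f+'.npz'))
def ray(c,u,v):
    K=c['K'];xd=(u-K[0,2])/K[0,0];yd=(v-K[1,2])/K[1,1];x,y=xd,yd
    for _ in range(20):
        s=1+float(c['k1'])*(x*x+y*y);x,y=xd/s,yd/s
    return np.array([x,y,np.ones_like(x)]) if not np.isscalar(x) else np.array([x,y,1.])
def atz(c,u,v,z):
    d=c['R'].T@ray(c,u,v);o=-c['R'].T@c['t'];return o+d*(z-o[2])/d[2]
def proj(c,X):
    p=c['R']@np.asarray(X,float)+c['t'];x,y=p[0]/p[2],p[1]/p[2];s=1+float(c['k1'])*(x*x+y*y)
    return c['K'][0,0]*x*s+c['K'][0,2],c['K'][1,1]*y*s+c['K'][1,2]
def cloud(c):
    v,u=np.mgrid[0:384,0:512].astype(float);d=ray(c,u.ravel(),v.ravel())*c['range_z'].ravel()
    P=(c['R'].T@(d-np.asarray(c['t']).reshape(3,1))).T.reshape(384,512,3);P[c['range_z']==0]=np.nan;return P
E
python3 - <<'E'
from h import *
for n in('scene','top','wrist'): c=snap(n,n+'0.png'); print(n,c['R'],c['t'],c['K'][0,0])
print(r.get_state())
E
```

```text
scene [[ 0.86722556 -0.49760617 -0.01754799]
 [-0.26609848 -0.43339122 -0.86102477]
 [ 0.42084609  0.75137218 -0.50826018]] [-596.91756712  145.2717184   994.59610323] 411.2952507257396
top [[-0.00189209 -0.99999298 -0.00323531]
 [-0.98594048  0.00240606 -0.16707959]
 [ 0.1670862   0.0028737  -0.9859381 ]] [-140.03741859  612.66061462 1233.45045718] 393.91675675295545
wrist [[-0.35587393 -0.93453214  0.00185246]
 [-0.88770672  0.33866088  0.31190638]
 [-0.29211389  0.10935491 -0.95011103]] [624.35747355 -40.3391296  380.98181253] 284.08458593743103
{'time_s': 0.15, 'joints': array([ 1.46562278e+00,  3.85375964e-01,  6.91315091e-03, -2.90038509e-04,
       -1.19400975e+00, -2.58590049e-01]), 'qd': array([-7.48345630e-05, -3.52890441e-03,  5.27930418e-03,  1.46508462e-03,
        6.74827423e-04,  8.45001871e-04]), 'joint_efforts': array([-1.53974688e-03, -3.92676151e+01,  1.88579535e+01,  4.18870836e+00,
       -3.44334105e-03, -5.19636856e-06]), 'tool_pos': array([222.22233528, 583.68118636, 230.47405989]), 'tool_rot': array([[ 9.34526364e-01, -3.55893632e-01, -4.44171793e-04],
       [-3.55893869e-01, -9.34524943e-01, -1.63864587e-03],
       [ 1.68094010e-04,  1.68943578e-03, -9.99998559e-01]]), 'wrist_force': array([0.65996295, 0.45987627, 0.88283662]), 'moment': array([ 0.0240191 , -0.03451373, -0.04364412]), 'gripper_width': 85.17938822635183}
```

View pics/scene0.png

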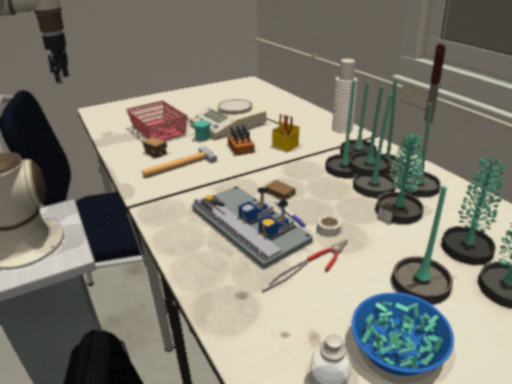

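View pics/top0.png

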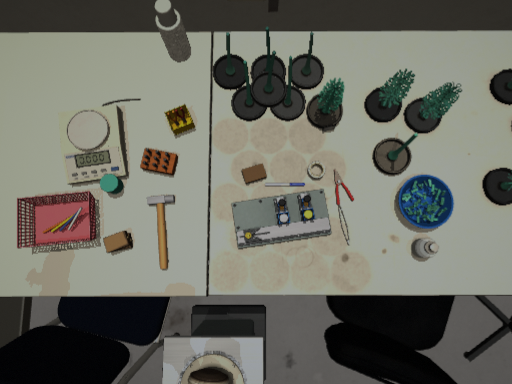

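View pics/wrist0.png

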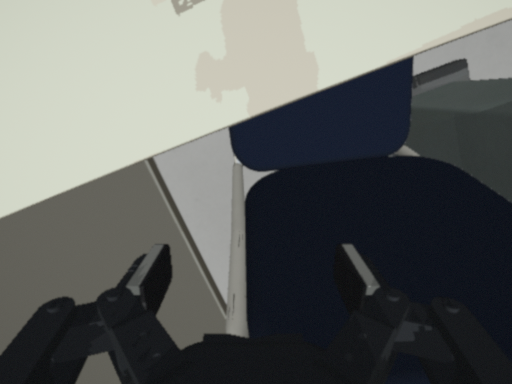

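The top view shows the fixture at about (281,218), with the V-stop at its left (+y) end near (248,236). The feeders are at (282,207) and (307,207). I'll enlarge both views to see which one holds brass.

Run:
```python
from h import *
a=load('top0');P=a['pixels'][180:255,222:340];cv2.imwrite('pics/topz.png',cv2.resize(P,None,fx=6.7,fy=6.7,interpolation=cv2.INTER_CUBIC))
a=load('scene0');P=a['pixels'][175:270,185:320];cv2.imwrite('pics/scz.png',cv2.resize(P,None,fx=5.9,fy=5.9,interpolation=cv2.INTER_CUBIC))
```

```text
(no output)
```

View pics/topz.png

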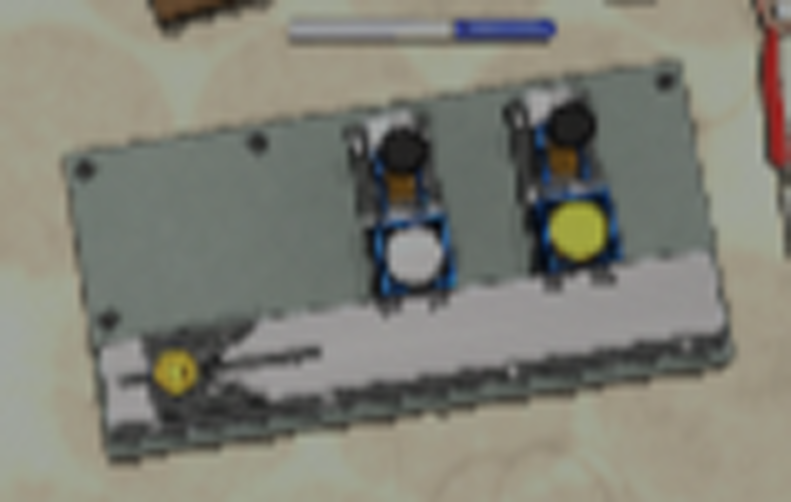

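View pics/scz.png

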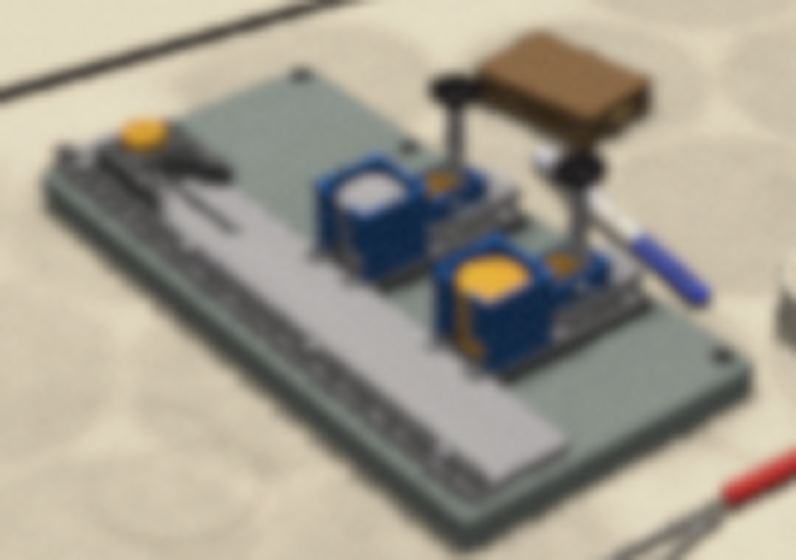

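The brass feeder is the right-hand (-y) one in the top view: disc at zoomed (578,230), knob (572,122). The V-stop's screw is at (176,372). Next I'll work out positions from the top view.

Run:
```python
from h import *
a=load('top0')
f=lambda u,v,z:atz(a,222+(u+.5)/6.7-.5,180+(v+.5)/6.7-.5,z)
c=[f(65,155,20),f(680,65,20),f(735,355,10),f(110,458,10)]
for n,p in zip('fl fr nr nl'.split(),c): print(n,p.round(1))
kb=f(572,122,95);ks=f(403,150,95);sc=f(176,372,50)
print('kb',kb,'ks',ks,'screw',sc,np.linalg.norm(kb-ks))
print('edges',np.linalg.norm((c[0]-c[1])[:2]),np.linalg.norm((c[0]-c[3])[:2]))
for p,q in((c[0],c[1]),(c[3],c[2]),(ks,kb)): 
  d=p-q;print(np.degrees(np.arctan2(-d[0],d[1])))
# depth cloud based
P=cloud(a)
for n,u,v in(('kb',572,122),('ks',403,150),('sc',176,372),('br',578,230),('track',560,310)):
  print(n,P[int(round(180+v/6.7)),int(round(222+u/6.7))].round(1))
```

```text
fl [578.7 -56.8  20. ]
fr [ 623.3 -363.3   20. ]
nr [ 479.7 -387.7   10. ]
nl [430.  -79.5  10. ]
kb [ 583.28033777 -299.30222478   95.        ] ks [ 570.22402499 -219.98911992   95.        ] screw [ 469.64388471 -112.85853749   50.        ] 80.38056920392388
edges 309.7214120382587 150.44490988340678
8.279338092857184
9.166469926569242
9.348040369288936
kb [ 582.7 -299.5   94.3]
ks [ 570.3 -220.9   93.8]
sc [ 466.9 -113.3   47.5]
br [ 536.4 -306.3   56.4]
track [ 500.2 -302.6   27. ]
```

```bash
python3 -m handwheel '0 0 0 -6 0;0 0 0 -6 0;0 0 0 -6 0;0 0 0 -6 0;0 0 0 -6 0;0.7 3 0 0 0;0.7 3 0 0 0;0.7 3 0 0 0;0.7 3 0 0 0;0.7 3 0 0 0;0.7 3 0 0 0;0.7 3 0 0 0;0.7 3 0 0 0;0.7 3 0 0 0;0.7 3 0 0 0;0.7 3 0 0 0;0.7 3 0 0 0;0.7 3 0 0 0;0.7 3 0 0 0;0.7 3 0 0 0'; python3 -m handwheel '0.7 3 0 0 0;0.7 3 0 0 0;0.7 3 0 0 0;0.7 3 0 0 0;0.7 3 0 0 0;0.7 3 0 0 0;0.7 3 0 0 0;0.7 3 0 0 0;0.7 3 0 0 0;0.7 3 0 0 0;0.7 3 0 0 0;0.7 3 0 0 0;0.7 3 0 0 0;0.7 3 0 0 0;0.5 2 0 0 0;0 0 0 0 0;0 0 0 0 0'
python3 - <<'E'
from h import *
c=snap('wrist','w1.png');s=r.get_state();print(s['tool_pos'],s['tool_rot'],s['joints'],r.grip_point_offset,s['wrist_force'],s['gripper_width'])
cv2.imwrite('pics/w1z.png',cv2.resize(c['pixels'],(800,600)))
E
```

```text
time_s: 1.82
tool_pos: [397.7, 155.0, 231.3]
tool_rot: [[0.987, 0.159, 0.0], [0.159, -0.987, 0.0], [0.0, -0.0, -1.0]]
wrist_force: [0.2, 0.6, 0.6]
gripper_width: 0.1
time_s: 3.23
tool_pos: [569.0, -262.3, 230.1]
tool_rot: [[0.988, 0.157, -0.002], [0.157, -0.988, 0.001], [-0.002, -0.001, -1.0]]
wrist_force: [0.0, 1.5, 0.3]
gripper_width: -0.1
[ 568.84878348 -261.48044281  230.52205238] [[ 9.87389222e-01  1.58304479e-01 -1.48901306e-03]
 [ 1.58305595e-01 -9.87389942e-01  6.63730636e-04]
 [-1.36516499e-03 -8.91079575e-04 -9.99998671e-01]] [-1.72958630e-01  3.87892543e-01  1.09715517e-02 -4.27320949e-04
 -1.19545639e+00  1.90288584e+00] -18.700000000000003 [0.26540425 0.02779997 0.31661742] 0.2472672115004593
```

View pics/w1z.png

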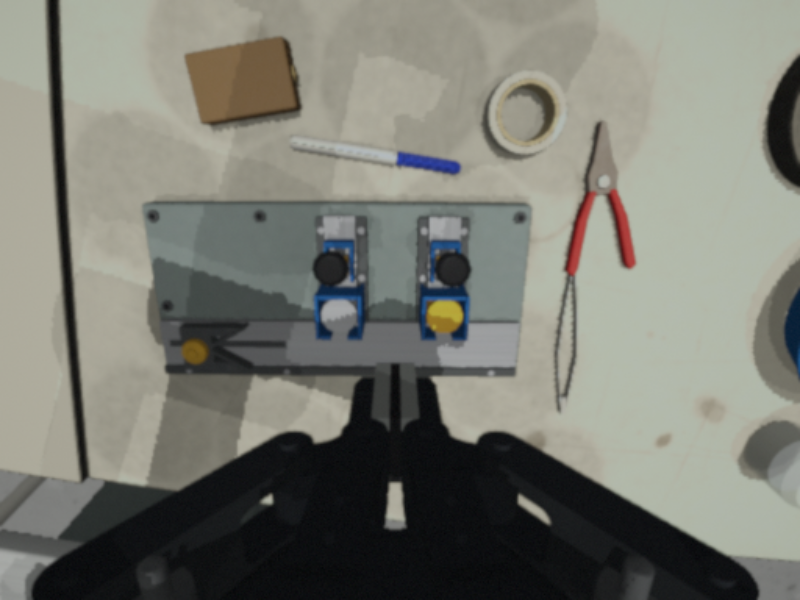

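The wrist view (800x600) shows the knobs at (332,267) steel and (452,268) brass, the brass disc at (444,317) and the screw at (195,352). The plate's far corners are at (147,203) and (530,205). I'll zoom in to measure more finely.

Run:
```python
from h import *
a=load('w1');P=a['pixels'][195:245,92:192];cv2.imwrite('pics/w1v.png',cv2.resize(P,None,fx=8,fy=8,interpolation=cv2.INTER_CUBIC))
P=a['pixels'][125:225,195:315];cv2.imwrite('pics/w1f.png',cv2.resize(P,None,fx=6,fy=6,interpolation=cv2.INTER_CUBIC))
```

```text
(no output)
```

View pics/w1v.png

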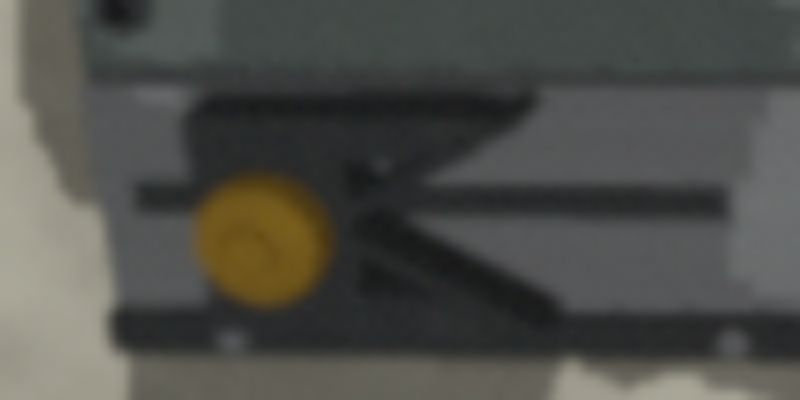

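View pics/w1f.png

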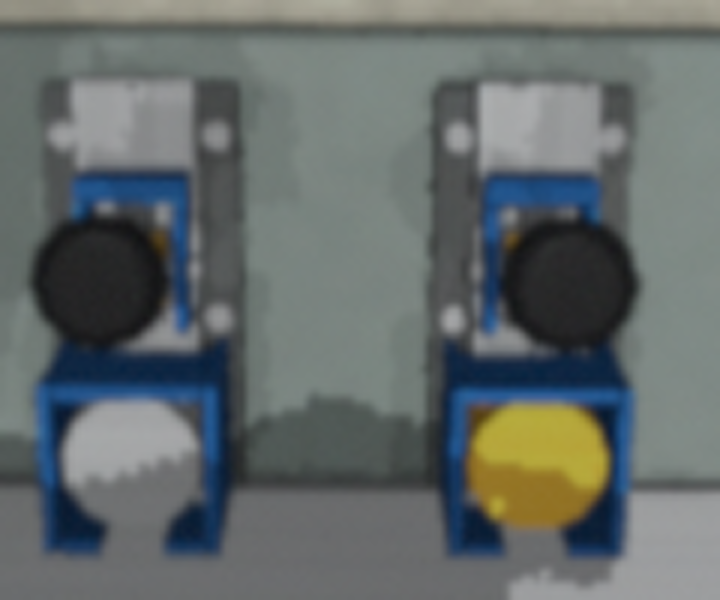

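Run:
```python
from h import *
a=load('w1')
fx=lambda u,v,z:atz(a,195+(u+.5)/6-.5,125+(v+.5)/6-.5,z)
fv=lambda u,v,z:atz(a,92+(u+.5)/8-.5,195+(v+.5)/8-.5,z)
kb=fx(568,283,95);ks=fx(101,283,95);d=ks-kb;print(kb,ks,np.linalg.norm(d));yaw=np.arctan2(-d[0],d[1]);print(np.degrees(yaw))
fl=atz(a,147/1.5625,203/1.5625,20);fr=atz(a,530/1.5625,205/1.5625,20);d=fl-fr;print('far edge',fl,fr,np.linalg.norm(d),np.degrees(np.arctan2(-d[0],d[1])))
yaw=np.radians(9.0)
X=np.array([np.cos(yaw),np.sin(yaw)]);Y=np.array([-np.sin(yaw),np.cos(yaw)])
mb=(kb[:2]-45.5*X)
# fixture origin: mid-length of far edge, x=+66
O=(fl+fr)[:2]/2-66*X;print('O',O)
def F(p):return np.array([(p[:2]-O)@X,(p[:2]-O)@Y]).round(1)
for n,p in dict(kb=kb,ks=ks,screw=fv(264,245,50),tipfar=fv(538,97,40),tipnear=fv(560,305,40),magA=fx(450,390,63),magB=fx(630,390,63),magC=fx(622,553,63),magD=fx(448,553,63),trackfar=fv(600,80,28)).items(): print(n,p.round(1),F(p))
P=cloud(a)
print(P[172,290],P[int(195+245/8),int(92+264/8)],P[205,285])
```

```text
[ 583.88514344 -297.27451408   95.        ] [ 571.51300142 -219.68420556   95.        ] 78.57051529951012
9.059812723268179
far edge [581.13282827 -60.95830835  20.        ] [ 626.60779978 -360.8290165    20.        ] 303.2992163483727 8.623122191387356
O [ 538.68288355 -221.21833712]
kb [ 583.9 -297.3   95. ] [ 32.7 -82.2]
ks [ 571.5 -219.7   95. ] [32.7 -3.6]
screw [ 472.8 -114.    50. ] [-48.3 116.2]
tipfar [ 500.5 -152.9   40. ] [-27.   73.4]
tipnear [ 464.5 -158.4   40. ] [-63.5  73.6]
magA [ 552.1 -284.6   63. ] [  3.4 -64.7]
magB [ 557.6 -318.6   63. ] [  3.4 -99.2]
magC [ 524.1 -324.2   63. ] [-30.5 -99.4]
magD [ 518.7 -290.2   63. ] [-30.5 -65. ]
trackfar [ 499.8 -159.4   28. ] [-28.8  67.2]
[ 584.01416572 -297.87812854   96.12757289] [ 473.34946455 -114.7164208    50.31742566] [ 534.95159247 -306.40203684   59.29306767]
```

Run:
```python
from h import *
a=load('w1');P=cloud(a);s=r.get_state()
Q=(P.reshape(-1,3)-s['tool_pos'])@s['tool_rot']
v,u=np.mgrid[0:384,0:512]
m=(np.abs(Q[:,0])<60)&(np.abs(Q[:,1])<120)&(Q[:,2]<10)&(Q[:,2]>-150)
q=Q[m]
for z in range(-110,6,8):
  k=(q[:,2]>z)&(q[:,2]<=z+8)
  if k.sum(): print(z,k.sum(),q[k].min(0).round(),q[k].max(0).round())
```

```text
-102 1228 [ 17. -18. -98.] [ 22.  20. -94.]
-94 7181 [  5. -62. -94.] [ 21.  63. -86.]
-86 7667 [ -5. -61. -86.] [ 19.  63. -78.]
-78 7076 [-10. -55. -78.] [ 19.  56. -70.]
-70 3843 [ -9. -49. -70.] [ 19.  50. -62.]
-62 4611 [-10. -42. -62.] [ 15.  43. -54.]
-54 2563 [-12. -36. -54.] [ 15.  38. -46.]
-46 771 [ -9. -29. -46.] [ 15.  30. -38.]
-38 666 [-10. -13. -38.] [ 13.  14. -30.]
-30 502 [  7. -13. -30.] [ 12.  14. -22.]
-22 446 [  6. -13. -22.] [ 12.  14. -14.]
-14 350 [  7. -13. -14.] [13. 14. -6.]
-6 53 [ 7. -6. -6.] [12. 12. -3.]
```

```bash
python3 -m handwheel '0.3 1.27 1.5 0 0;0.3 1.26 2 0 0;0.33 1.26 2 0 0;0 0 2 0 0;0 0 2 0 0;0 0 2 0 0;0 0 0.8 0 0;0 0 0 0 0;0 0 0 0 0;0 0 0 0 0'
python3 - <<'E'
from h import *
c=snap('wrist','w2.png');s=r.get_state();print(s['tool_pos'],s['wrist_force'])
cv2.imwrite('pics/w2z.png',cv2.resize(c['pixels'],(800,600)))
E
```

```text
time_s: 4.12
tool_pos: [585.6, -297.3, 110.2]
tool_rot: [[0.987, 0.16, 0.003], [0.16, -0.987, -0.001], [0.003, 0.002, -1.0]]
wrist_force: [-0.3, 0.1, 0.0]
gripper_width: -0.0
[ 585.59666644 -297.41679921  110.28521406] [ 0.30027123 -0.71413464 -0.45285196]
```

View pics/w2z.png

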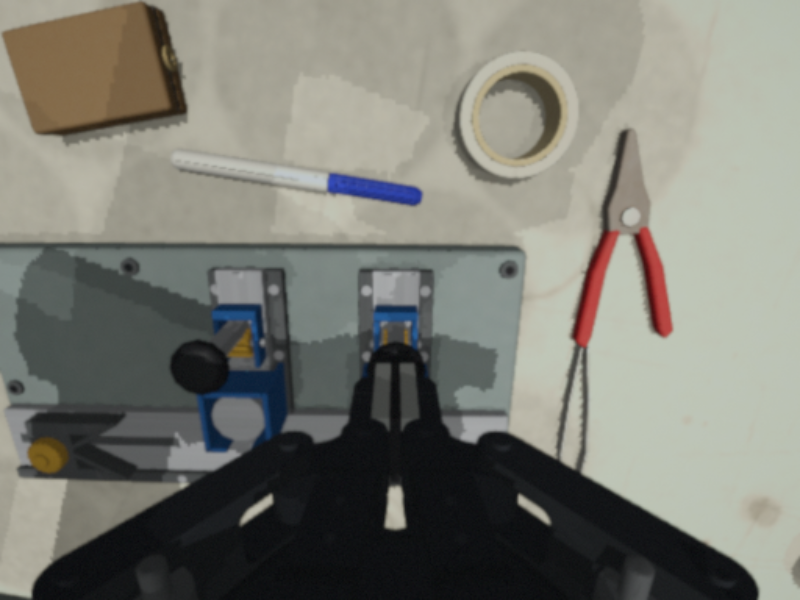

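The shut fingertips sit over the brass knob: its rear rim shows behind them at (397,345), and the steel knob is clear at (200,366). I'll press in stages and watch the force.

```bash
python3 - <<'E'
from h import *
a=load('w2');p=proj(a,[585.6,-297.4,95]);print(np.array(p)*1.5625, np.array(proj(a,[584,-297.3,95]))*1.5625)
E
python3 -m handwheel '0 0 0.5 0 0;0 0 0.7 0 0;0 0 0.8 0 0;0 0 0.8 0 0;0 0 0.8 0 0;0 0 0.6 0 0;0 0 0.4 0 0;0 0 0 0 0;0 0 0 0 0'
python3 -m handwheel '0 0 0.2 0 0;0 0 0.2 0 0;0 0 0 0 0;0 0 0 0 0'
```

```text
[394.79387429 366.83266012] [393.89836601 370.38187274]
time_s: 4.92
tool_pos: [585.4, -297.6, 63.5]
tool_rot: [[0.987, 0.16, 0.002], [0.16, -0.987, -0.001], [0.001, 0.001, -1.0]]
wrist_force: [-1.1, 2.3, 8.3]
gripper_width: -0.4
time_s: 5.25
tool_pos: [585.4, -297.7, 59.9]
tool_rot: [[0.987, 0.16, 0.002], [0.16, -0.987, -0.001], [0.002, 0.002, -1.0]]
wrist_force: [-1.7, 2.0, 9.6]
gripper_width: -0.1
```

```bash
python3 -m handwheel '0 0 0.15 0 0;0 0 0.1 0 0;0 0 0 0 0;0 0 0 0 0'; python3 -m handwheel '0 0 0.1 0 0;0 0 0 0 0;0 0 0 0 0'
```

```text
time_s: 5.58
tool_pos: [585.5, -297.7, 58.1]
tool_rot: [[0.987, 0.16, 0.002], [0.16, -0.987, -0.001], [0.002, 0.002, -1.0]]
wrist_force: [-1.7, 2.2, 11.2]
gripper_width: -0.5
time_s: 5.83
tool_pos: [585.5, -297.7, 57.9]
tool_rot: [[0.987, 0.16, 0.002], [0.16, -0.987, -0.002], [0.002, 0.002, -1.0]]
wrist_force: [-4.2, 4.0, 14.9]
gripper_width: -0.1
```

```bash
python3 -m handwheel '0 0 0.1 0 0;0 0 0.05 0 0;0 0 0 0 0;0 0 0 0 0'
python3 - <<'E'
from h import *
c=snap('wrist','w3.png');cv2.imwrite('pics/w3z.png',cv2.resize(c['pixels'],(800,600)))
c=snap('top','t3.png');cv2.imwrite('pics/t3z.png',cv2.resize(c['pixels'][180:255,222:340],None,fx=6.7,fy=6.7,interpolation=cv2.INTER_CUBIC))
E
```

```text
time_s: 6.17
tool_pos: [585.6, -297.7, 57.9]
tool_rot: [[0.987, 0.161, 0.003], [0.161, -0.987, -0.002], [0.002, 0.003, -1.0]]
wrist_force: [-4.8, 5.2, 21.1]
gripper_width: -0.0
```

View pics/w3z.png

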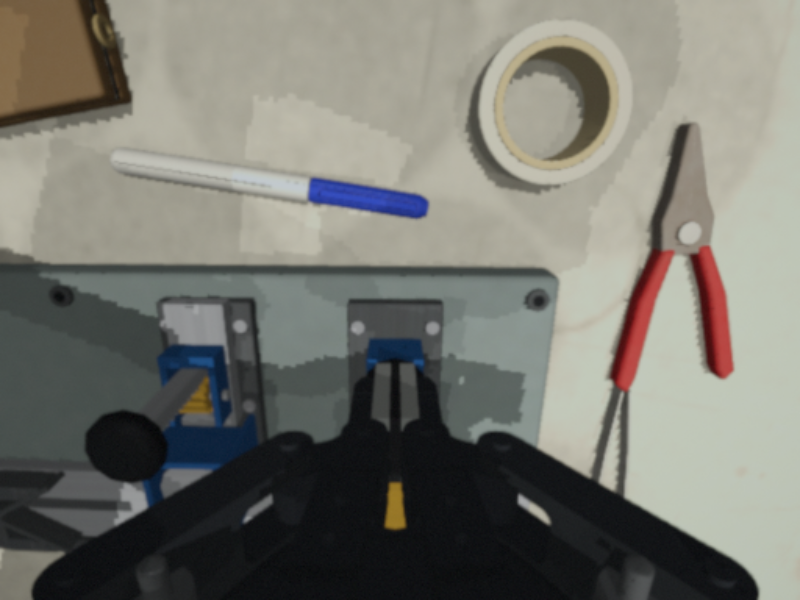

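At z 57.9 the force climbed to 21 N with no further travel, so this is the hard stop. I'll raise the tool now.

```bash
python3 -m handwheel '0 0 -0.4 0 0;0 0 -0.6 0 0;0 0 -0.8 0 0;0 0 -0.8 0 0;0 0 -0.8 0 0;0 0 -0.8 0 0;0 0 -1.5 0 0;0 0 -2.5 0 0;0 0 -3 0 0;0 0 -3 0 0;0 0 -3 0 0;0 0 0 0 0;0 0 0 0 0'
python3 - <<'E'
from h import *
c=snap('wrist','w4.png');s=r.get_state();print(s['tool_pos']);cv2.imwrite('pics/w4z.png',cv2.resize(c['pixels'],(800,600)))
c=snap('scene','s4.png');cv2.imwrite('pics/s4z.png',cv2.resize(c['pixels'][175:270,185:320],None,fx=5.9,fy=5.9,interpolation=cv2.INTER_CUBIC))
E
```

```text
time_s: 7.35
tool_pos: [584.8, -297.5, 226.7]
tool_rot: [[0.987, 0.159, 0.003], [0.159, -0.987, -0.0], [0.003, 0.001, -1.0]]
wrist_force: [-0.0, 0.3, -0.0]
gripper_width: 0.4
[ 583.95155151 -297.14006479  224.73679106]
```

View pics/w4z.png

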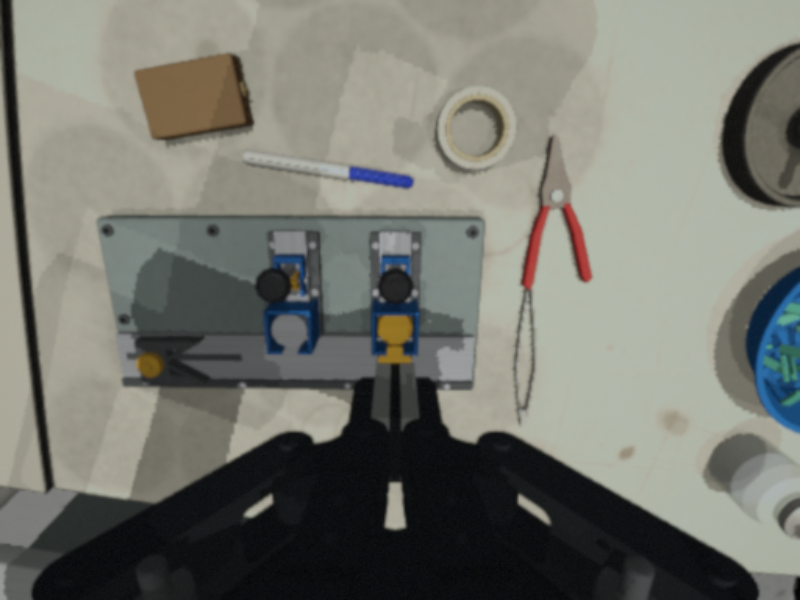

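View pics/s4z.png

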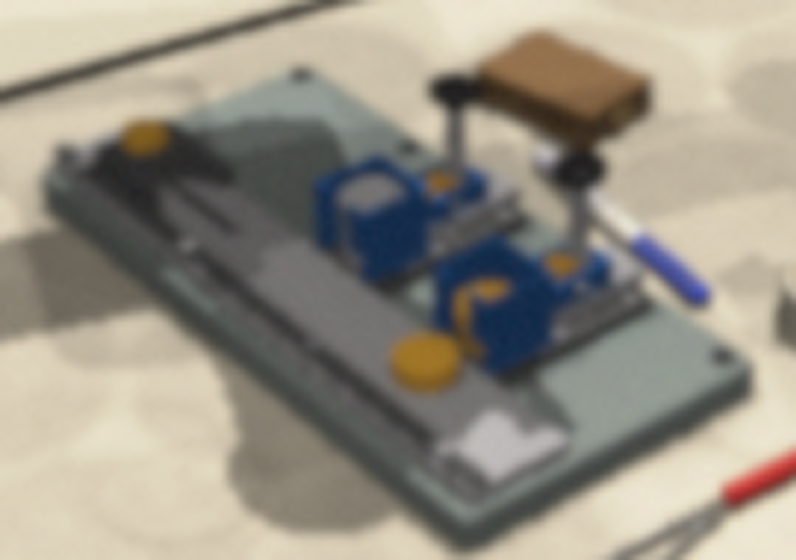

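One blank is out on the track at scene crop (426,361), and the knob is back up. Now I'll locate the blank and plan the descent behind it.

Run:
```python
from h import *
yaw=np.radians(9.06);X=np.array([np.cos(yaw),np.sin(yaw)]);Y=np.array([-X[1],X[0]])
O=np.array([584,-297.4])-32.5*X+82*Y
F=lambda p:np.array([(p[:2]-O)@X,(p[:2]-O)@Y]).round(1)
def W(x,y):return O+x*X+y*Y
a=load('s4');p=atz(a,185+426.5/5.9-.5,175+357.5/5.9-.5,38);print('scene blank',p,F(p))
q=atz(a,185+147/5.9,175+133/5.9,50);print('scene screw',q,F(q))
# knob scene
k=atz(a,185+579/5.9,175+163/5.9,95);print('scene knob',k,F(k))
a=load('w4');q=atz(a,151/1.5625,365/1.5625,50);print('w screw',q,F(q))
s=r.get_state();T=s['tool_rot'];t=s['tool_pos'];print(t,F(t))
for y in(-120,-110):
  g=np.r_[W(-51,y),t[2]];print(y,g,'tool shift',T.T@(g-t))
```

```text
scene blank [ 503.32942683 -310.08258392   38.        ] [-49.2 -81.8]
scene screw [ 469.97390009 -119.76948533   50.        ] [-52.1 111.4]
scene knob [ 582.31548211 -298.81001632   95.        ] [ 30.6 -83.1]
w screw [ 473.63129433 -115.89966351   50.        ] [-47.9 114.6]
[ 583.55577879 -296.99444695  223.56677208] [ 32.1 -81.5]
-120 [ 507.52555755 -348.07454639  223.56677208] tool shift [-83.16840843  38.37664243   0.14232572]
-110 [ 505.95087071 -338.19930658  223.56677208] tool shift [-83.15707959  28.37667186   0.16378091]
```

```bash
python3 -m handwheel '-1.5 0.75 0 0 0;-2.5 1 0 0 0;-2.5 1 0 0 0;-1.7 1.1 0 0 0;0 0 2 0 0;0 0 3 0 0;0 0 3 0 0;0 0 3 0 0;0 0 3 0 0;0 0 2 0 0;0 0 0.7 0 0;0 0 0 0 0;0 0 0 0 0'
python3 - <<'E'
from h import *
s=r.get_state();print(s['tool_pos'])
c=snap('wrist','w5.png');cv2.imwrite('pics/w5z.png',cv2.resize(c['pixels'],(800,600)))
E
```

```text
time_s: 8.53
tool_pos: [509.5, -348.8, 58.2]
tool_rot: [[0.987, 0.159, -0.001], [0.159, -0.987, -0.0], [-0.001, 0.0, -1.0]]
wrist_force: [-0.6, -0.3, 1.2]
gripper_width: -0.0
[ 509.51289653 -348.80852438   58.24974516]
```

View pics/w5z.png

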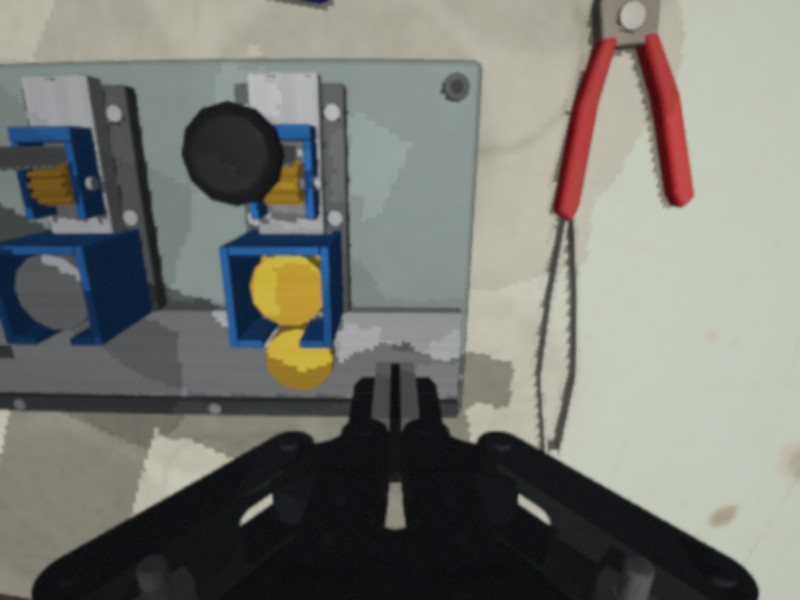

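The wrist view shows the blank at (300,357) between the mouth and the rail. The fingertip is behind it, at about (395,370).

Run:
```python
from h import *
a=load('w5');yaw=np.radians(9.06);X=np.array([np.cos(yaw),np.sin(yaw)]);Y=np.array([-X[1],X[0]])
O=np.array([584,-297.4])-32.5*X+82*Y
F=lambda p:np.array([(p[:2]-O)@X,(p[:2]-O)@Y]).round(1)
f=lambda u,v,z:atz(a,u/1.5625,v/1.5625,z)
for n,p in dict(bl=f(266,356,38),br=f(334,356,38),front=f(300,390,28),trackfar=f(420,312,28),rail=f(250,396,32),magfront=f(232,345,63)).items():print(n,p.round(1),F(p))
s=r.get_state();print(F(s['tool_pos']))
```

```text
bl [ 503.3 -296.9   38. ] [-47.1 -68.8]
br [ 507.8 -324.2   38. ] [-47.  -96.5]
front [ 483.9 -310.5   28. ] [-68.5 -79.2]
trackfar [ 528.5 -356.4   28. ] [ -31.6 -131.6]
rail [ 479.7 -289.8   32. ] [-69.3 -58. ]
magfront [ 518.7 -291.    63. ] [-31.  -65.4]
[ -48.4 -121.4]
```

```bash
python3 -m handwheel '-0.15 0 1 0 0;0 0 1 0 0;0 0 0.6 0 0;0 0 0 0 0;0 -0.3 0 0 0;0 -0.4 0 0 0;0 -0.4 0 0 0;0 -0.4 0 0 0;0 -0.4 0 0 0;0 -0.4 0 0 0;0 -0.4 0 0 0;0 -0.4 0 0 0;0 -0.4 0 0 0;0 -0.4 0 0 0;0 -0.4 0 0 0;0 -0.4 0 0 0;0 0 0 0 0;0 0 0 0 0'
python3 - <<'E'
from h import *
s=r.get_state();print(s['tool_pos'])
c=snap('wrist','w6.png');cv2.imwrite('pics/w6z.png',cv2.resize(c['pixels'],(800,600)))
E
```

```text
time_s: 10.08
tool_pos: [500.8, -302.1, 32.3]
tool_rot: [[0.987, 0.16, -0.0], [0.16, -0.987, 0.0], [-0.0, -0.0, -1.0]]
wrist_force: [0.1, 0.2, -0.1]
gripper_width: -0.4
[ 500.76146122 -302.06475124   32.33918557]
```

View pics/w6z.png

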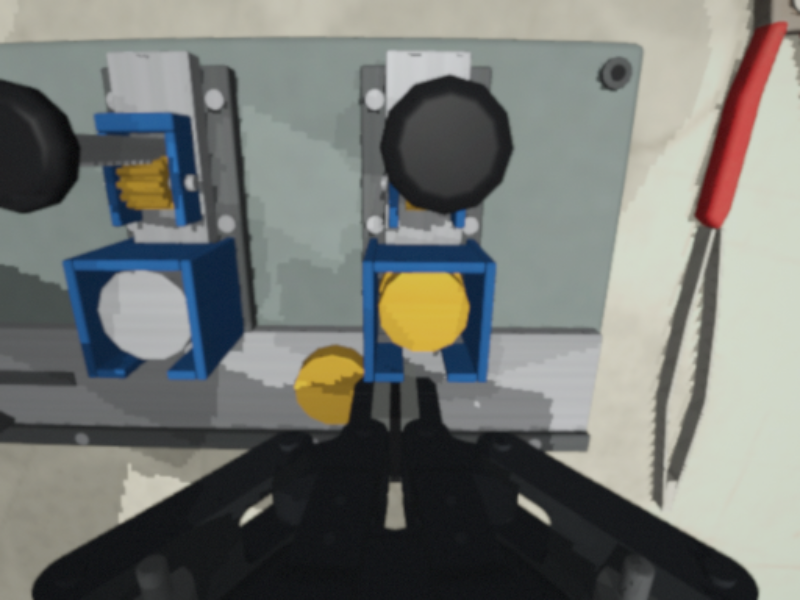

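The blank is at (335,385), moving ahead of the finger. I'll keep pushing.

```bash
python3 -m handwheel '0 -0.3 0 0 0;0 -0.5 0 0 0;0 -0.6 0 0 0;0 -0.6 0 0 0;0 -0.6 0 0 0;0 -0.6 0 0 0;0 -0.6 0 0 0;0 -0.6 0 0 0;0 -0.6 0 0 0;0 -0.6 0 0 0;0 -0.6 0 0 0;0 -0.6 0 0 0;0 -0.6 0 0 0;0 -0.6 0 0 0;0 -0.6 0 0 0;0 -0.6 0 0 0;0 -0.6 0 0 0;0 -0.5 0 0 0;0 -0.3 0 0 0;0 0 0 0 0'
python3 - <<'E'
from h import *
s=r.get_state();print(s['tool_pos'])
c=snap('wrist','w7.png');cv2.imwrite('pics/w7z.png',cv2.resize(c['pixels'],(800,600)))
c=snap('scene','s7.png');cv2.imwrite('pics/s7z.png',cv2.resize(c['pixels'][175:270,185:320],None,fx=5.9,fy=5.9,interpolation=cv2.INTER_CUBIC))
E
```

```text
time_s: 11.8
tool_pos: [483.7, -197.1, 32.3]
tool_rot: [[0.987, 0.16, -0.0], [0.16, -0.987, 0.0], [-0.0, -0.0, -1.0]]
wrist_force: [1.1, -0.3, -0.3]
gripper_width: 0.2
[ 483.73091282 -197.05255881   32.31154709]
```

View pics/w7z.png

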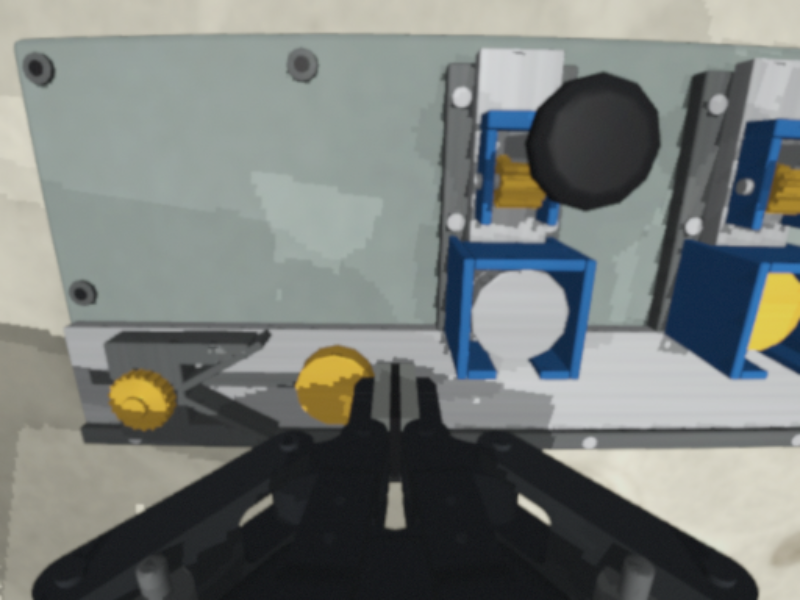

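View pics/s7z.png

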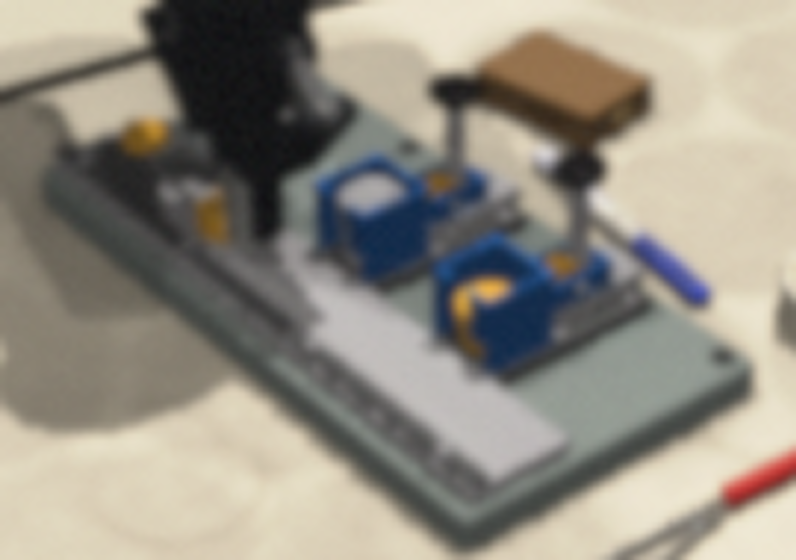

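The V is now clear: tips at (268,333) and (278,427), apex near (182,388), blank at (335,385). Next is the remaining distance.

Run:
```python
from h import *
a=load('w7');yaw=np.radians(9.06);X=np.array([np.cos(yaw),np.sin(yaw)]);Y=np.array([-X[1],X[0]])
O=np.array([584,-297.4])-32.5*X+82*Y
F=lambda p:np.array([(p[:2]-O)@X,(p[:2]-O)@Y]).round(1)
f=lambda u,v,z:atz(a,u/1.5625,v/1.5625,z)
for n,p in dict(tipf=f(268,335,40),tipn=f(278,427,40),screw=f(143,399,50),bl=f(296,384,38),trackfar=f(400,326,28)).items():print(n,p.round(1),F(p))
print(F(r.get_state()['tool_pos']))
```

```text
tipf [ 500.  -151.9   40. ] [-27.6  74.9]
tipn [ 464.8 -157.9   40. ] [-63.2  74.5]
screw [ 475.2 -115.1   50. ] [-46.3 115.2]
bl [ 482.1 -162.4   38. ] [-46.9  67.3]
trackfar [ 505.5 -195.5   28. ] [-29.  31.]
[-50.6  32.3]
```

```bash
python3 -m handwheel '0 -0.3 0 0 0;0 -0.4 0 0 0;0 -0.4 0 0 0;0 -0.4 0 0 0;0 -0.3 0 0 0;0 -0.1 0 0 0;0 0 0 0 0'; python3 -m handwheel '0 -0.15 0 0 0;0 -0.15 0 0 0;0 0 0 0 0'
python3 - <<'E'
from h import *
c=snap('wrist','w8.png');cv2.imwrite('pics/w8z.png',cv2.resize(c['pixels'],(800,600)))
E
```

```text
time_s: 12.48
tool_pos: [480.8, -178.5, 32.3]
tool_rot: [[0.987, 0.16, -0.0], [0.16, -0.987, 0.0], [-0.0, -0.0, -1.0]]
wrist_force: [1.1, -0.2, -0.2]
gripper_width: 0.2
time_s: 12.73
tool_pos: [480.4, -175.8, 32.3]
tool_rot: [[0.987, 0.159, -0.0], [0.159, -0.987, 0.0], [-0.0, -0.0, -1.0]]
wrist_force: [0.4, 0.2, 0.4]
gripper_width: -0.3
```

View pics/w8z.png

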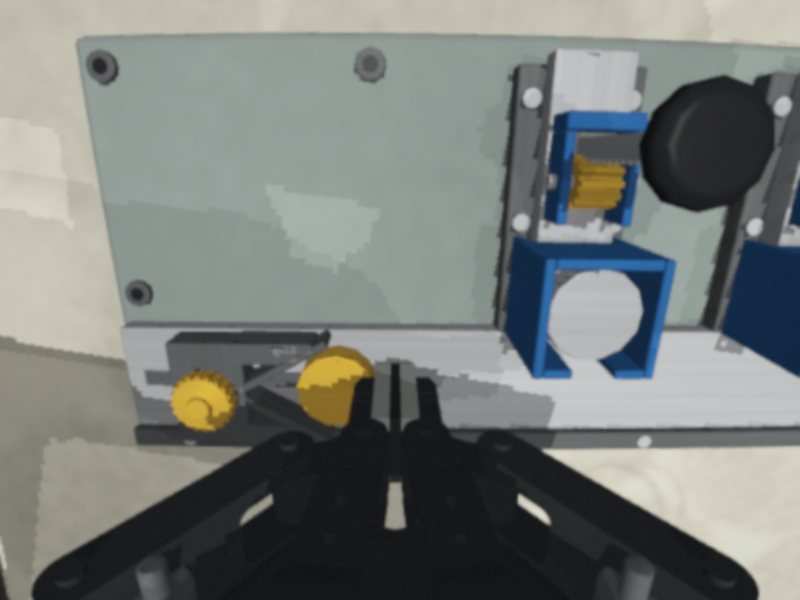

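The blank is entering the V and almost touching. Small steps from here, watching the force.

```bash
python3 -m handwheel '0 -0.1 0 0 0;0 -0.1 0 0 0;0 0 0 0 0'; python3 -m handwheel '0 -0.1 0 0 0;0 -0.1 0 0 0;0 0 0 0 0;0 0 0 0 0'|grep -v rot
```

```text
time_s: 13.03
tool_pos: [480.0, -173.9, 32.3]
tool_rot: [[0.987, 0.159, -0.0], [0.159, -0.987, 0.0], [-0.0, -0.0, -1.0]]
wrist_force: [-0.3, -0.6, -0.4]
gripper_width: -0.2
time_s: 13.37
tool_pos: [479.7, -171.9, 32.3]
wrist_force: [0.7, 0.9, -0.3]
gripper_width: -0.3
```

```bash
for i in 1; do :; done; python3 -m handwheel '0 -0.1 0 0 0;0 0 0 0 0;0 0 0 0 0'|grep -v rot;  python3 -m handwheel '0 -0.1 0 0 0;0 0 0 0 0;0 0 0 0 0'|grep -v rot
python3 - <<'E'
from h import *
c=snap('wrist','w9.png');cv2.imwrite('pics/w9z.png',cv2.resize(c['pixels'][190:300,90:290],None,fx=4,fy=4,interpolation=cv2.INTER_CUBIC))
E
```

```text
time_s: 13.62
tool_pos: [479.6, -171.0, 32.3]
wrist_force: [1.0, -0.6, 1.1]
gripper_width: 0.0
time_s: 13.87
tool_pos: [479.5, -170.2, 32.4]
wrist_force: [0.6, -3.0, -0.6]
gripper_width: -0.3
```

View pics/w9z.png

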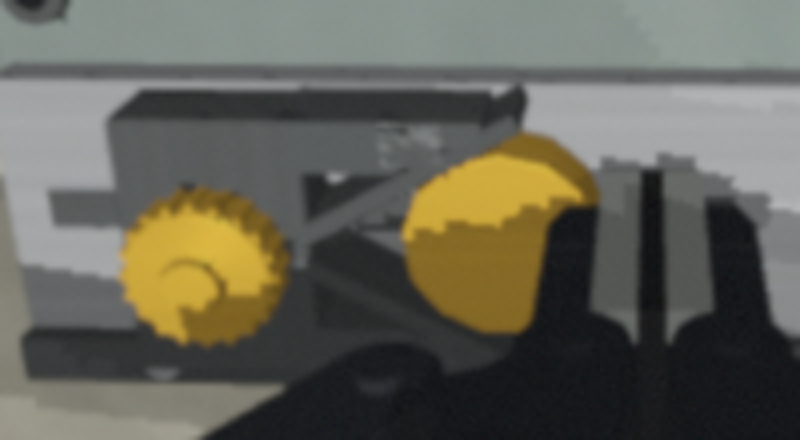

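The blank lies in the V, touching the faces near (410,190) and (490,335). The push force has reached 3 N, so I'll press a bit more.

```bash
python3 -m handwheel '0 -0.1 0 0 0;0 0 0 0 0;0 0 0 0 0'|grep -v rot;  python3 -m handwheel '0 -0.1 0 0 0;0 0 0 0 0;0 0 0 0 0'|grep -v rot
```

```text
time_s: 14.17
tool_pos: [479.5, -169.9, 32.6]
wrist_force: [0.9, -7.0, -0.1]
gripper_width: -0.1
time_s: 14.42
tool_pos: [479.6, -169.6, 32.8]
wrist_force: [0.8, -10.0, 0.5]
gripper_width: 0.1
```

The contact is firm at 10 N with almost no movement. I'll back straight off, raise the tool and look.

```bash
python3 -m handwheel '0 0.1 0 0 0;0 0.2 0 0 0;0 0.3 0 0 0;0 0.5 0 0 0;0 1 0 0 0;0 1 0 0 0;0 0 -1 0 0;0 0 -2.5 0 0;0 1 -3 0 0;0 2 -3 0 0;0 2 -3 0 0;0 0 0 0 0;0 0 0 0 0'|grep -v rot
python3 - <<'E'
from h import *
c=snap('wrist','w10.png');cv2.imwrite('pics/w10z.png',cv2.resize(c['pixels'],(800,600)))
cv2.imwrite('pics/w10v.png',cv2.resize(c['pixels'][190:270,60:200],None,fx=5.7,fy=5.7,interpolation=cv2.INTER_CUBIC))
E
```

```text
time_s: 15.5
tool_pos: [493.0, -249.2, 159.8]
wrist_force: [-1.0, 1.2, -0.2]
gripper_width: 0.1
```

View pics/w10z.png

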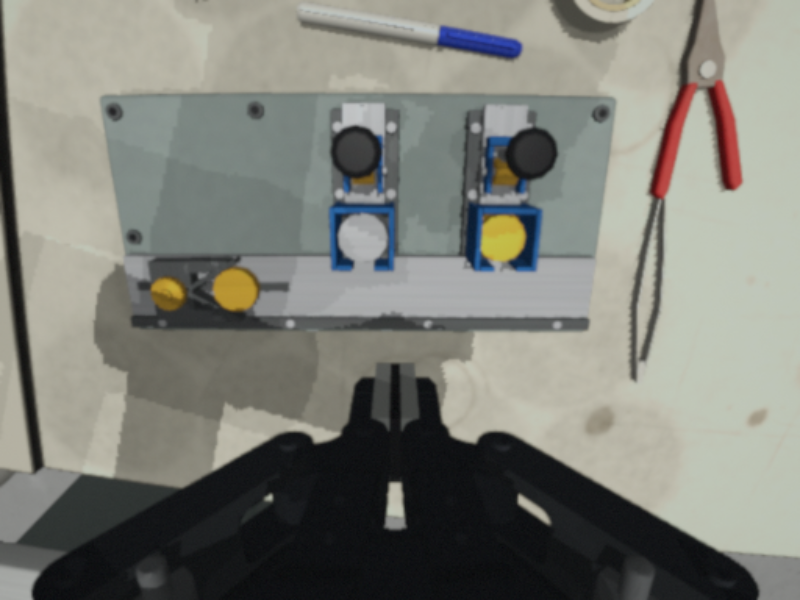

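View pics/w10v.png

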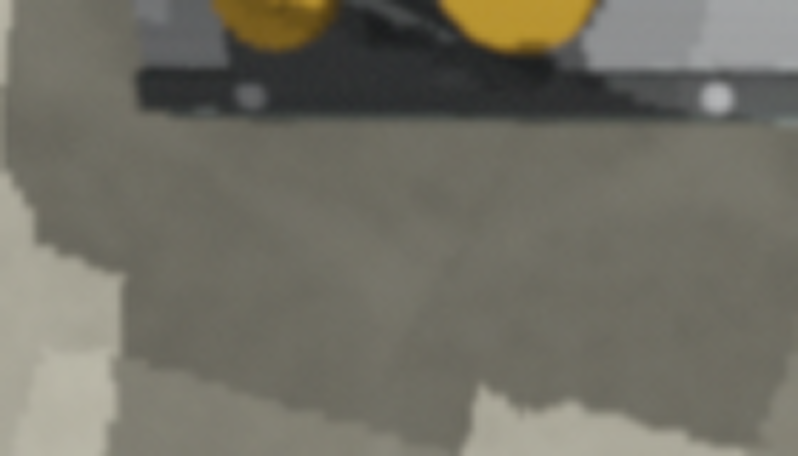

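Run:
```python
from h import *
c=load('w10');cv2.imwrite('pics/w10v2.png',cv2.resize(c['pixels'][158:215,75:190],None,fx=6.9,fy=6.9,interpolation=cv2.INTER_CUBIC))
yaw=np.radians(9.06);X=np.array([np.cos(yaw),np.sin(yaw)]);Y=np.array([-X[1],X[0]])
O=np.array([584,-297.4])-32.5*X+82*Y
F=lambda p:np.array([(p[:2]-O)@X,(p[:2]-O)@Y]).round(1)
f=lambda u,v,z:F(atz(c,u/1.5625,v/1.5625,z))
print('screw',f(168,293,50),'disc l r',f(213,288,38),f(259,288,38))
c=snap('scene','s10.png');cv2.imwrite('pics/s10z.png',cv2.resize(c['pixels'][180:240,185:285],None,fx=8,fy=8,interpolation=cv2.INTER_CUBIC))
```

```text
screw [-48.3 116.5] disc l r [-48.8  93.7] [-48.9  64.5]
```

View pics/w10v2.png

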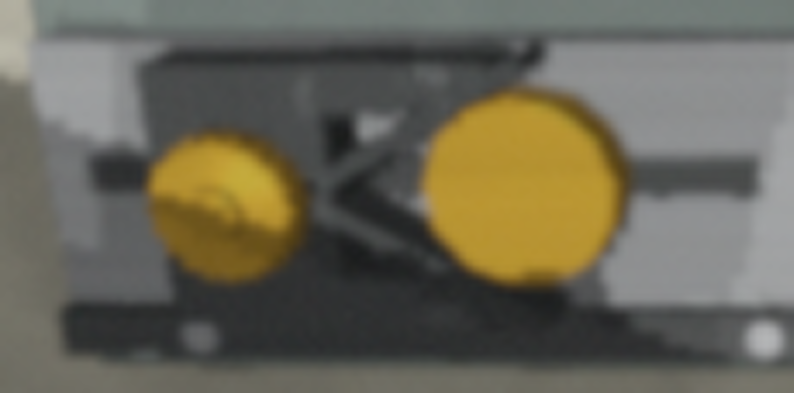

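View pics/s10z.png

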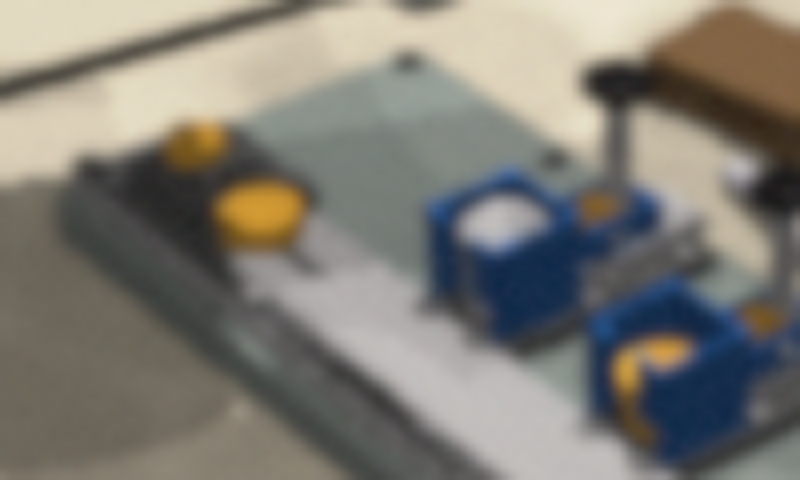

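Run:
```python
from h import *
c=load('w10');P=cloud(c)
u0,v0=75+525/6.9,158+188/6.9
v,u=np.mgrid[0:384,0:512];m=(u-u0)**2+(v-v0)**2<11**2
q=P[m];A=np.c_[q[:,:2]-q[:,:2].mean(0),np.ones(len(q))];s=np.linalg.lstsq(A,q[:,2],rcond=None)[0];print(s,np.degrees(np.hypot(s[0],s[1])))
m=(abs(u-260)<15)&(abs(v-183)<5);q=P[m];print('track z',np.nanmedian(q[:,2]))
# ellipse of yellow disc top vs V: fit at both camera
hsv=cv2.cvtColor(c['pixels'],cv2.COLOR_BGR2HSV);mm=((hsv[...,0]>15)&(hsv[...,0]<32)&(hsv[...,1]>120)).astype(np.uint8)
n,l,st,ce=cv2.connectedComponentsWithStats(mm)
for i in range(1,n):
  if st[i,4]>150: print(ce[i],st[i])
```

```text
** On entry to DLASCL parameter number  4 had an illegal value
 ** On entry to DLASCL parameter number  4 had an illegal valueTraceback (most recent call last):
  File "<stdin>", line 5, in <module>
    x, resids, rank, s = _umath_linalg.lstsq(a, b, rcond,
                         ~~~~~~~~~~~~~~~~~~~^^^^^^^^^^^^^
                                             signature=signature)
                                             ^^^^^^^^^^^^^^^^^^^^
    raise LinAlgError("SVD did not converge in Linear Least Squares")
numpy.linalg.LinAlgError: SVD did not converge in Linear Least Squares
```

Run:
```python
from h import *
c=load('w10');P=cloud(c)
u0,v0=75+525/6.9,158+188/6.9
v,u=np.mgrid[0:384,0:512];m=((u-u0)**2+(v-v0)**2<11**2)&np.isfinite(P[...,2])
q=P[m];A=np.c_[q[:,:2]-q[:,:2].mean(0),np.ones(len(q))];s=np.linalg.lstsq(A,q[:,2],rcond=None)[0];print(len(q),s,np.degrees(np.hypot(s[0],s[1])))
m=(abs(u-260)<15)&(abs(v-183)<5);q=P[m];print('track z',np.nanmedian(q[:,2]))
```

```text
379 [ 3.57585655e-03 -3.43776765e-03  3.83861868e+01] 0.28420668274977995
track z 28.521044201466406
```

```bash
python3 -m handwheel '-0.5 -2 0 0 0;-0.5 -2 1 0 0;-0.5 -2 1 0 0;0 -1.5 0 0 0;0 0 0 0 0;0 0 0 0 0'|grep -v rot
python3 - <<'E'
from h import *
c=snap('wrist','w11.png');cv2.imwrite('pics/w11z.png',cv2.resize(c['pixels'][160:250,140:260],None,fx=6.6,fy=6.6,interpolation=cv2.INTER_CUBIC))
E
```

```text
time_s: 16.1
tool_pos: [464.6, -175.6, 136.5]
wrist_force: [0.7, -1.3, -0.3]
gripper_width: -0.2
```

View pics/w11z.png

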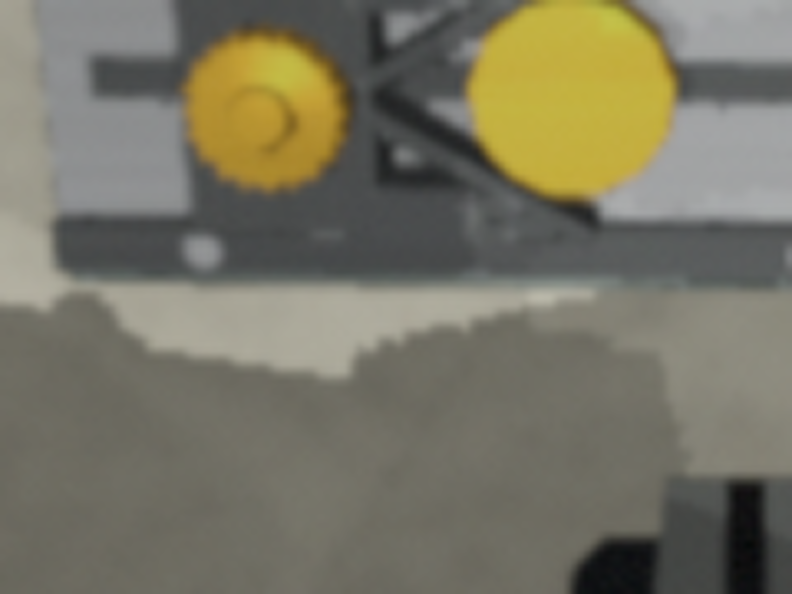

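Run:
```python
from h import *
c=load('w11');cv2.imwrite('pics/w11y.png',cv2.resize(c['pixels'][140:205,180:270],None,fx=8.8,fy=8.8,interpolation=cv2.INTER_CUBIC))
```

```text
(no output)
```

View pics/w11y.png

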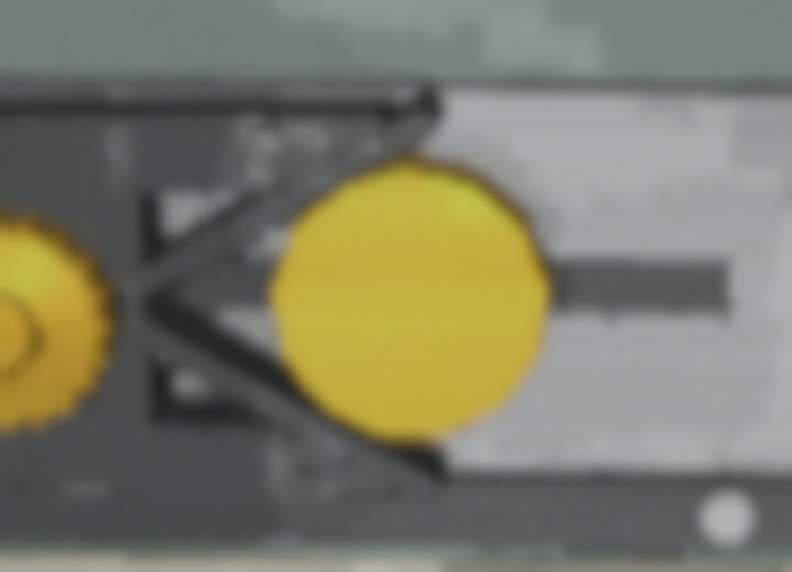

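The blank touches both V faces, near (340,180) and (340,430), symmetric about the apex at (150,295). I'm handing in.

```bash
python3 -c "
from bench import r
print(r.get_state()['time_s']);print(r.finish_job())"
```

```text
16.15
the job is handed in; nothing more can be done
None
```

The brass blank is seated against both faces of the V-stop, and the job was handed in at 16.15 s. No verdict was reported.

- **Feeder:** I pressed the brass plunger once, down to its hard stop. The tool stopped at z = 57.9 mm and the force rose to 21 N with no further travel. The knob sprang back up and one blank came out on the track.
- **Push:** I pushed the blank along the track with the shut fingertips until it stood firm at 10 N, then backed straight off and lifted clear. The blank was never gripped.
- **Last checks:**
  - The blank lies flat: tilt 0.3°, top at 38.4 mm against 38 mm expected.
  - It touches both V faces in the close wrist picture.
  - It is centred across the track to within 0.5 mm of the clamp screw.
  - I did not touch the steel feeder or the tools.
- **Disagreements:** The blank measured 37.4 mm from the screw, against 39 mm nominal. The camera also read positions across the track about 2–4 mm off nominal. The screw distance and most of the cross-track offset are within roughly the 2 mm calibration error, and the 10 N firm stop agrees with the blank being fully home.

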